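Put the green cell on charge

TASK

Load the green battery cell into the charging cradle: slide its flat end under the hood and push the spring contact back with it, then tip the brass-button end down behind the end wall and let go, so that the cell lies level, right down in the bay, held by the spring against the fixed contact. Leave the red cell where it lies.

Things in the scene. Friction and masses are not known exactly. Their poses are not given: they have to be found in the camera images.
- green_cell_mid (a point): Middle of the loose green battery cell, a stick 130 mm long, 0.2 kg: round green sleeve 30 mm in diameter and 100 mm long (grip here) between black square caps 34 x 34 mm. Point on its axis, half-way along, 17 mm above what it lies on. x runs along the cell to the brass-button end (button 12 mm wide, 3 mm proud, white band beside it on the sleeve); the -x end is flat.
- red_cell_mid (a point): Middle of the loose red battery cell, the same in every way but for its red sleeve. The two cells may lie in each other's place. It stays where it is.
- bay (a point): Where the middle of a seated cell lies in the fixed grey and black cradle, 37 mm above the bench. x: along the bay from spring to fixed contact. mm from here: seats' tops z -17 (x -83 to -33, 45 to 67); between x -24 and 45 open at the sides and down to z -27, for fingers. End wall with brass plate: face x 65, top z 7, 14 thick. Cheeks at both ends (x -85 to -49; x 46 to 78, tops z 3), 46 apart.
- spring_end (a point): Face of the spring contact at rest (point fixed to the cradle), 57 mm from bay towards -x, same axes: a brass disc 24 mm wide on a coil spring. It goes back 22 mm towards -x, 2 N at first, 10 N at the end; a seated cell holds it 8 mm back, and on release the spring slides the cell to the end wall. A black slotted hood ends 2 mm past it to +x, underside 34 mm above it, top 39; grey housing behind.
Not all that is in view belongs to the job. What is shaped like the part that bears green_cell_mid but purple is not meant.

How it is judged:
At the end, for the whole second after the job is handed in: The green cell rests in the bay, button to the fixed contact, flat end to the spring: middle within 7 mm along, 10 mm across and 6 mm in height of its seat, axis within 10 degrees of the bay's; the red cell within 30 mm of where it was (x of green_cell_mid in the frame of bay between -0.007 and 0.007 m and y of green_cell_mid in the frame of bay between -0.01 and 0.01 m and z of green_cell_mid in the frame of bay between -0.006 and 0.006 m and angle between the x axis of green_cell_mid and the x axis of bay, either way round below 0.17 rad and linear speed of green_cell below 0.02 m/s and distance of red_cell_mid from where it was at the start of the episode below 0.03 m and x of spring_end in the frame of green_cell_mid below -0.045 m); the robot touches nothing.
It fails at once if the red cell is moved by more than 30 mm (distance of red_cell_mid from where it was at the start of the episode above 0.03 m).
It also fails if it takes over 38 s, if anything falls off the work surface, if the arm or the gripper's body presses on something with over 40 N, if the wrist force passes 120 N, or if a joint passes its speed limit or range.

ROBOT

A 6-joint arm with a two-finger parallel gripper is mounted at the origin on a cart in front of the work surface, level with it; the furniture and walls round the work are solid. World frame = base frame: x ahead of the robot, y to its left, z up, the work surface at z = 0. Lengths are in m, angles in rad, forces in N, time in s.
With the tool pointing down it reaches from about 0.35 to 0.975 m from the base axis. Payload 4.9 kg.
Tool frame: the origin (TCP) lies on the centre line of the jaws, within the pads' length; the fingertips stand 14 mm ahead of it and the grasp point (between the pads) lies 5 mm behind it; y points along the fingers, z is the direction in which the jaws open and shut, and the axes are right-handed (so a half turn about y gives the same grasp; the last joint's range is limited). The gripper opens to 85 mm and grips with 20 to 120 N. Pads are 22 mm wide; open, the fingers measure 114 mm over their backs; the gripper's body (76 mm by 85 mm) begins 54 mm behind the grasp point. The pads swing forward as they close: fully open they stand 13 mm farther back than shut.
Start: joints at [-1.389, 0.053, 1.613, -0, 1.476, -0.119], TCP at [0.185, -0.597, 0.245] pointing down, gripper open.
Joint ranges: [-3.01, 3.01], [-1.01, 2.22], [0.06, 2.58], [-1.02, 4.17], [0.09, 2.62], [-3.14, 3.14]. Speed limits (rad/s): [2.57, 2.57, 3.14, 3.14, 3.14, 3.14].

INTERFACE

Orientations are given as a rotation vector (axis times angle).
In Python, from station import ctrl gives the robot as it stands.
- The arm moves only by the tool servo_tool, never from a script. Its arguments are lists of equal length, an entry for each row: "delta_pos": the shift along the tool's x, y, z in m, a list of three; "dr": the turn, a rotation vector about the tool's x, y, z in degrees, a list of three; "grip": the opening, from 0 (shut) to 1 (fully open). In form: {"delta_pos": [[x, y, z], ...], "dr": [[rx, ry, rz], ...], "grip": [grip, ...]}. A call has 1 to 5 rows; each row shifts and turns the pose as measured when the row begins, along the tool's axes as they then stand; what a row does not reach is not made up. A row lasts 1/8 s, in which the tool goes at most 62.5 mm and 10.7 degrees, less where a joint would pass 70% of its speed; a pose out of reach is approached as far as the arm can. A call is refused whole if a number of a shift passes 0.0625 or a number of a turn 10.7, either way. A call with a gripper value outside its range is refused whole. The fingers move at their own pace and stop on an object; "grip_force" is the grip in N (left out, the last holds). Time passes only in rows, so rows that do not move let the fingers close. It gives the time, the measured TCP pose, the force and the opening at its end, in the units of the state.
- ctrl.get_obs(): the state, without advancing time (a new reading comes with each control period).
- ctrl.get_image(name): name is "scene" or "top" or "wrist"; returns the picture (384x512x3 uint8, red, green, blue); there is no depth.
- ctrl.camera_params(name): a dict with "fovy" (degrees; the focal length in pixels is half the picture's height over the tangent of half this angle, whatever the lens; pixels are square), "cx", "cy" (the principal point, pixels), "eye" and "rotation" of the camera in the world. Camera axes: x right, y down, z forward; pixel columns grow to the right and rows downward; lengths in m; the calibration is good to about 2 mm. A picture is of the moment at which its call begins: read the wrist's pose just before it. camera_params takes no time and is no camera call; for the wrist camera it gives the pose at the moment of the call.
- ctrl.finish_job(): hands the job in, once; it reports no verdict.
Trained networks look in the newest picture that a camera, given by its name, has taken for a name from the list of things; names that differ only in an ending like _2 or _b are one class to them, and where a whole thing is asked for, a point or a joint stands for the part that bears it (a point fixed in the world has none). Each returns a list of dicts, best first, with "score" (0 to 1); they miss things now and then, are a little off and sometimes report something else, mostly with a low value. They report only what shows in the picture. A call takes as long as a camera call. They do not tell look-alikes from the thing itself.
- ctrl.masks_of(camera, label): "pixels" (384x512 bool, what is visible of it) and "extent" ([left, top, right, bottom] in pixels, round what is visible of it).
The state is a dict: "t": time; "q": joint angles; "dq": joint speeds; "effort": joint torques, N m; "tool_pos": TCP position; "tool_rot": TCP orientation; "contact_force": force on the tool from outside, world axes, zero at the start; "wrist_torque": the same for the moment, N m; "opening": finger opening in m.
Only numpy, scipy, OpenCV 4.12 (cv2) and the standard library are available. Lean on these libraries where they do the work, as an engineer would, in place of code of your own. Each camera call takes 0.05 s, during which the arm holds its last target.

## Working session

There is one attempt and no reset: what is moved stays moved. The work goes in short steps, Python scripts to look and compute and a tool call to move; the robot and the scene stay as the last step left them, time stands still between calls to the robot, and variables do not carry over. Pictures are saved under pics/ and viewed, and the job is handed in when it is done.

Besides the shell and the picture viewer there is one more tool, called by a JSON object that holds its "op" and its "data", one argument or row to a line. servo_tool: Moves the arm, as the interface text tells. Its arguments: {"type":"object","properties":{"delta_pos":{"type":"array","items":{"type":"array","items":{"type":"number"}}},"dr":{"type":"array","items":{"type":"array","items":{"type":"number"}}},"grip":{"type":"array","items":{"type":"number"}},"grip_force":{"type":"number"}},"required":["delta_pos","dr","grip"]}

```bash
mkdir -p pics; ls; python3 - <<'E'
from station import ctrl
import cv2,numpy as np
o=ctrl.get_obs();print({k:np.round(v,4).tolist() for k,v in o.items()})
for n in("scene","top","wrist"):
    p=ctrl.camera_params(n);print(n,{k:np.round(v,4).tolist() for k,v in p.items()})
    cv2.imwrite(f"pics/{n}0.png",ctrl.get_image(n)[:,:,::-1])
print(ctrl.get_obs()['t'])
E
```

```text
pics
{'t': 0.0, 'q': [-1.389, 0.0534, 1.6143, 0.0, 1.476, -0.119], 'dq': [-0.0014, -0.0006, -0.0003, -0.0016, -0.0003, 0.0011], 'effort': [-0.0014, -39.3678, -37.0177, -0.0002, 0.0069, 0.0], 'tool_pos': [0.1851, -0.5963, 0.2441], 'tool_rot': [-0.3122, 2.0617, -2.0574], 'contact_force': [0.3069, -0.2356, 0.0295], 'wrist_torque': [0.0254, 0.0159, 0.0237], 'opening': 0.0855}
scene {'fovy': 54.0481, 'cx': 256.0958, 'cy': 188.1592, 'eye': [0.261, 0.6288, 0.5553], 'rotation': [-0.5979, 2.57, -1.3121]}
top {'fovy': 45.1147, 'cx': 251.6575, 'cy': 193.9254, 'eye': [0.4476, 0.0079, 1.0159], 'rotation': [-2.1771, 2.1758, -0.1331]}
wrist {'fovy': 63.7529, 'cx': 251.6322, 'cy': 193.1621, 'eye': [0.2537, -0.5748, 0.3734], 'rotation': [2.3383, -1.7205, -0.2493]}
0.15
```

View pics/scene0.png

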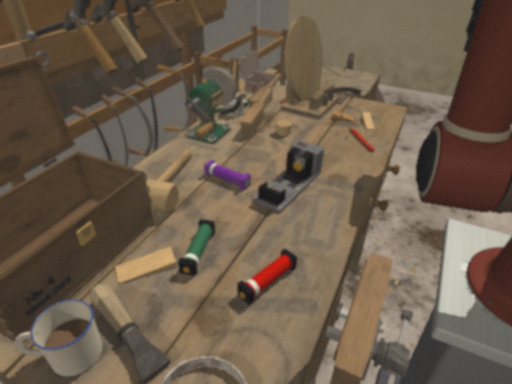

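View pics/top0.png

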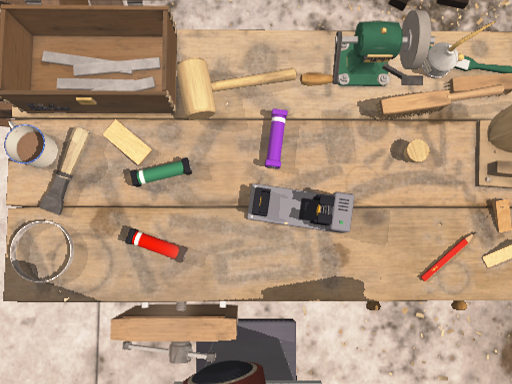

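View pics/wrist0.png

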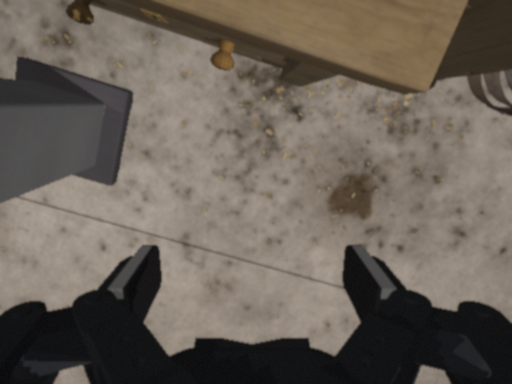

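Candidates in the top view: green at (160,172), purple at (276,138), and red at (153,244). Green fits, with its white band at about (138,176), which is the left end. The cradle is at (300,207), with the hood on the right. I'll confirm this in crops.

```bash
cat > h.py <<'E'
import numpy as np,cv2
from station import ctrl
from scipy.spatial.transform import Rotation as R
def ray(n,uv,p=None):
    p=p or ctrl.camera_params(n); f=192/np.tan(np.radians(p['fovy']/2))
    d=np.array([(uv[0]-p['cx'])/f,(uv[1]-p['cy'])/f,1]); r=np.array(p['rotation'])
    M=r if r.shape==(3,3) else R.from_rotvec(r).as_matrix()
    return np.array(p['eye']),M@d
def onz(n,uv,z,p=None):
    e,d=ray(n,uv,p); return e+d*(z-e[2])/d[2]
def proj(n,P,p=None):
    p=p or ctrl.camera_params(n); f=192/np.tan(np.radians(p['fovy']/2))
    r=np.array(p['rotation']);M=r if r.shape==(3,3) else R.from_rotvec(r).as_matrix()
    c=M.T@(np.array(P)-np.array(p['eye'])); return np.array([p['cx']+f*c[0]/c[2],p['cy']+f*c[1]/c[2]])
E
python3 - <<'E'
from h import *
im=cv2.imread('pics/top0.png')
a=cv2.resize(im[145:200,120:200],None,fx=8,fy=8,interpolation=cv2.INTER_CUBIC)
b=cv2.resize(im[175:240,240:360],None,fx=6.5,fy=6.5,interpolation=cv2.INTER_CUBIC)
cv2.imwrite('pics/cg.png',a);cv2.imwrite('pics/cb.png',b)
m=ctrl.masks_of('top','green_cell_mid')
for k in m:
    ys,xs=np.nonzero(k['pixels']);print(k['score'],k['extent'],xs.mean(),ys.mean(),cv2.minAreaRect(np.c_[xs,ys].astype(np.float32)))
for uv in [(133,177),(188,165),(160,171)]: print(onz('top',uv,0.017))
E
```

```text
0.78 [263.3, 106.0, 286.2, 166.9] 275.38260869565215 137.66708074534162 ((275.4532470703125, 137.86636352539062), (15.132509231567383, 59.43256378173828), 7.275004863739014)
0.57 [133.9, 154.0, 192.5, 187.5] 160.1449893390192 171.61940298507463 ((160.06507873535156, 171.60438537597656), (18.164196014404297, 60.910343170166016), 76.50426483154297)
[0.5884658  0.24737922 0.017     ]
[0.61515361 0.12860803 0.017     ]
[0.60177445 0.18922327 0.017     ]
```

View pics/cg.png

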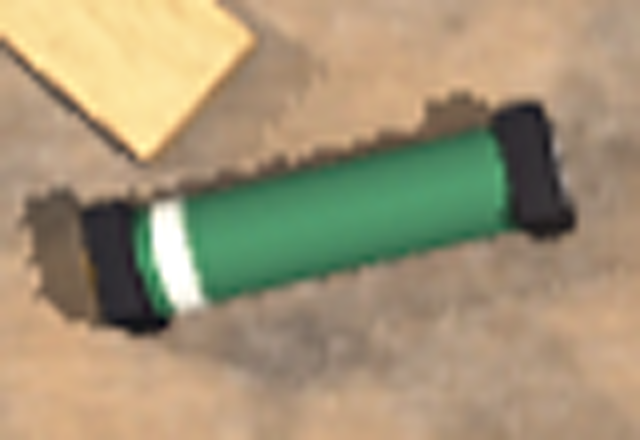

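View pics/cb.png

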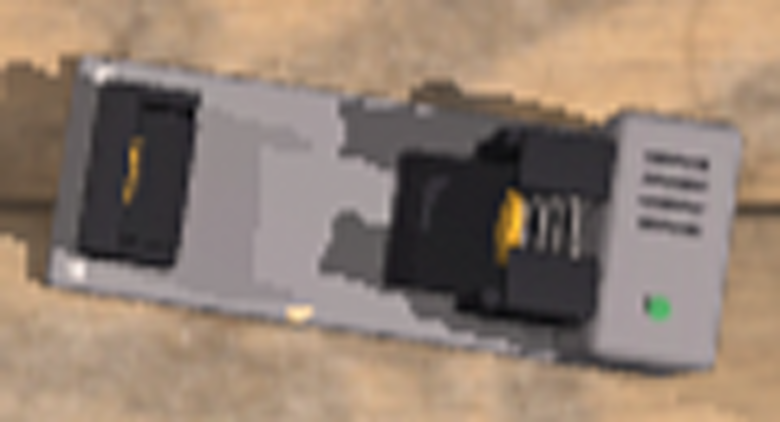

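The green cell is confirmed at top-crop pixels (132,178) for the button end and (190,166) for the flat end. In the cradle, the fixed contact is on the left at about (260,200), and the spring and hood are on the right at about (318,209). Next I'll work out a viewpoint over the cradle for the wrist camera.

```bash
cat >> h.py <<'E'
def pose():
    o=ctrl.get_obs(); return np.array(o['tool_pos']),R.from_rotvec(o['tool_rot']),o
def Rt(yaw_deg,pitch_deg=0):
    # tool x along heading yaw, y down, z = x cross y ; pitch>0 raises x end
    a=np.radians(yaw_deg); x=np.array([np.cos(a),np.sin(a),0]); y=np.array([0,0,-1.]); 
    return R.from_matrix(np.c_[x,y,np.cross(x,y)])*R.from_rotvec([0,0,-np.radians(pitch_deg)])
def plan(P,Rg,n):
    p,r,o=pose(); dv=(r.inv()*Rg).as_rotvec()
    print('dist mm',np.round((np.array(P)-p)*1e3,1),'turn',np.round(np.degrees(dv),1))
    for i in range(n):
        a,b=i/n,(i+1)/n
        ra=r*R.from_rotvec(dv*a); d=ra.inv().apply((np.array(P)-p)/n)
        print(np.round(d,4).tolist(),np.round(np.degrees(dv/n),2).tolist())
E
python3 - <<'E'
from h import *
p,r,o=pose();print('tool axes',np.round(r.as_matrix().T,3))
c=ctrl.camera_params('wrist');M=R.from_rotvec(c['rotation']).as_matrix() if np.array(c['rotation']).ndim==1 else c['rotation']
print('cam in tool: eye',r.inv().apply(np.array(c['eye'])-p),'axes',np.round(r.as_matrix().T@M,3))
for uv in [(252,184),(248,220),(353,195),(349,231),(318,209),(262,200)]: print(uv,np.round(onz('top',uv,0.03),4))
plan([.52,-.19,.25],Rt(83),9)
im=cv2.imread('pics/scene0.png');cv2.imwrite('pics/cs.png',cv2.resize(im[130:220,240:340],None,fx=6,fy=6,interpolation=cv2.INTER_CUBIC))
E
```

```text
tool axes [[-0.955 -0.296 -0.   ]
 [-0.     0.001 -1.   ]
 [ 0.296 -0.955 -0.001]]
cam in tool: eye [-0.07197059 -0.12920234 -0.00056163] axes [[-0.001  0.96   0.281]
 [ 0.    -0.281  0.96 ]
 [ 1.     0.001 -0.   ]]
(252, 184) [ 0.572  -0.0108  0.03  ]
(248, 220) [ 0.4946 -0.0022  0.03  ]
(353, 195) [ 0.5486 -0.2283  0.03  ]
(349, 231) [ 0.4713 -0.2179  0.03  ]
(318, 209) [ 0.5183 -0.1522  0.03  ]
(262, 200) [ 0.5375 -0.0322  0.03  ]
dist mm [334.9 406.6   5.5] turn [1.000e-01 1.142e+02 1.000e-01]
[-0.0489, -0.0006, -0.0321] [0.01, 12.69, 0.01]
[-0.0407, -0.0006, -0.0421] [0.01, 12.69, 0.01]
[-0.0304, -0.0006, -0.05] [0.01, 12.69, 0.01]
[-0.0187, -0.0006, -0.0555] [0.01, 12.69, 0.01]
[-0.0061, -0.0006, -0.0582] [0.01, 12.69, 0.01]
[0.0069, -0.0006, -0.0581] [0.01, 12.69, 0.01]
[0.0195, -0.0006, -0.0552] [0.01, 12.69, 0.01]
[0.0311, -0.0006, -0.0496] [0.01, 12.69, 0.01]
[0.0413, -0.0006, -0.0415] [0.01, 12.69, 0.01]
```

View pics/cs.png

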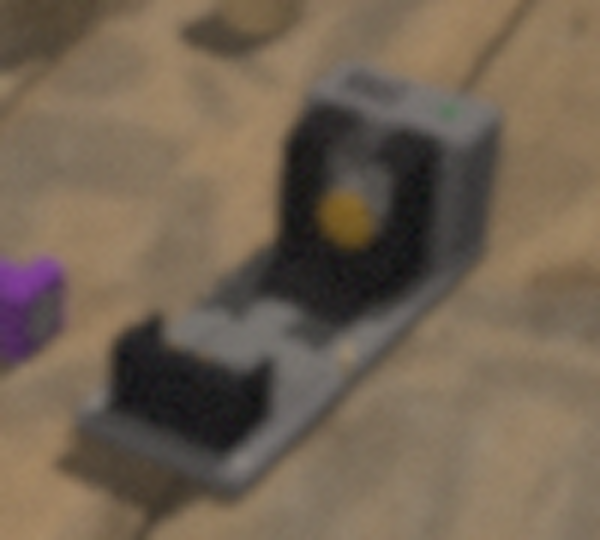

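```bash
python3 - <<'E'
from h import *
plan([.525,-.08,.24],Rt(-98),11)
E
```

```text
dist mm [339.9 516.6  -4.5] turn [  0.1 -64.8  -0. ]
[-0.0434, 0.0005, -0.0357] [0.01, -5.89, -0.0]
[-0.0469, 0.0005, -0.0311] [0.01, -5.89, -0.0]
[-0.0498, 0.0005, -0.0261] [0.01, -5.89, -0.0]
[-0.0522, 0.0004, -0.0208] [0.01, -5.89, -0.0]
[-0.0541, 0.0004, -0.0154] [0.01, -5.89, -0.0]
[-0.0554, 0.0004, -0.0097] [0.01, -5.89, -0.0]
[-0.0561, 0.0004, -0.004] [0.01, -5.89, -0.0]
[-0.0562, 0.0004, 0.0018] [0.01, -5.89, -0.0]
[-0.0557, 0.0004, 0.0075] [0.01, -5.89, -0.0]
[-0.0546, 0.0004, 0.0132] [0.01, -5.89, -0.0]
[-0.053, 0.0004, 0.0187] [0.01, -5.89, -0.0]
```

{"op": "servo_tool", "data": {
  "delta_pos": [
    [-0.043,0,-0.036],
    [-0.047,0,-0.031],
    [-0.05,0,-0.026],
    [-0.052,0,-0.021],
    [-0.054,0,-0.015]
  ],
  "dr": [
    [0,-6,0],
    [0,-6,0],
    [0,-6,0],
    [0,-6,0],
    [0,-6,0]
  ],
  "grip": [1,1,1,1,1]
}}

```text
t: 0.82
tool_pos: [0.339, -0.3562, 0.2432]
tool_rot: [-0.764, 1.73, -1.725]
contact_force: [0.4, -0.7, 0.9]
opening: 0.0856
```

{"op": "servo_tool", "data": {
  "delta_pos": [
    [-0.055,0,-0.01],
    [-0.056,0,-0.004],
    [-0.056,0,0.002],
    [-0.056,0,0.007],
    [-0.055,0,0.013]
  ],
  "dr": [
    [0,-6,0],
    [0,-6,0],
    [0,-6,0],
    [0,-6,0],
    [0,-6,0]
  ],
  "grip": [1,1,1,1,1]
}}

```text
t: 1.45
tool_pos: [0.4888, -0.1076, 0.2439]
tool_rot: [-1.107, 1.352, -1.352]
contact_force: [0.2, -0.7, 0.6]
opening: 0.0853
```

```bash
python3 - <<'E'
from h import *
plan([.525,-.08,.24],Rt(-98),4)
E
```

```text
dist mm [36.2 27.6 -3.9] turn [-0.1 -3.3 -0.1]
[-0.0085, 0.001, 0.0075] [-0.03, -0.81, -0.03]
[-0.0084, 0.001, 0.0077] [-0.03, -0.81, -0.03]
[-0.0083, 0.001, 0.0078] [-0.03, -0.81, -0.03]
[-0.0082, 0.001, 0.0079] [-0.03, -0.81, -0.03]
```

{"op": "servo_tool", "data": {
  "delta_pos": [
    [-0.033,0.003,0.031],
    [0,0,0]
  ],
  "dr": [
    [0,-3.3,0],
    [0,0,0]
  ],
  "grip": [1,1]
}}

```text
t: 1.7
tool_pos: [0.5273, -0.0768, 0.2407]
tool_rot: [-1.142, 1.304, -1.304]
contact_force: [0.5, -0.0, 0.4]
opening: 0.0853
```

```bash
python3 - <<'E'
from h import *
import json
p,r,o=pose();c=ctrl.camera_params('wrist')
json.dump({k:np.array(v).tolist() for k,v in c.items()},open('w1.json','w'))
im=ctrl.get_image('wrist')[:,:,::-1];cv2.imwrite('pics/w1.png',im)
print(p,np.round(r.as_matrix().T,3))
cv2.imwrite('pics/w1b.png',cv2.resize(im,(800,600),interpolation=cv2.INTER_CUBIC))
E
```

```text
[ 0.52733458 -0.07684151  0.24072205] [[-0.13  -0.992 -0.002]
 [ 0.002  0.002 -1.   ]
 [ 0.992 -0.13   0.002]]
```

View pics/w1b.png

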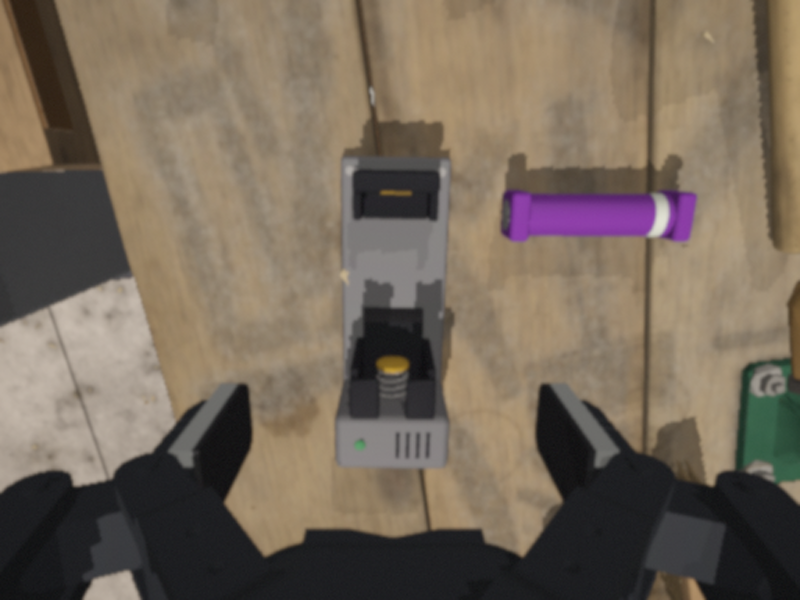

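The cradle is clear in this view (pixels in the 800-wide version): end wall at (395,190), brass disc at (393,365), hood arms at (365..432,395). I'll overlay a model wireframe to fit its pose.

```bash
cat > ov.py <<'E'
from h import *
import json,sys
c=json.load(open('w1.json'))
def draw(bx,by,yaw,out,im='pics/w1.png',c=c,cam=None,win=(200,85,310,310),s=5):
    I=cv2.imread(im)[win[1]:win[3],win[0]:win[2]];I=cv2.resize(I,None,fx=s,fy=s,interpolation=cv2.INTER_CUBIC)
    a=np.radians(yaw);ex=np.array([np.cos(a),np.sin(a),0]);ey=np.array([-np.sin(a),np.cos(a),0])
    W=lambda x,y,z:np.array([bx,by,.037])+ex*x/1e3+ey*y/1e3+np.array([0,0,z/1e3])
    P=lambda q:tuple(int(v) for v in ((proj(None,W(*q),c)+.5-np.array(win[:2]))*s))
    def L(q,col):
        for u,v in zip(q[:-1],q[1:]): cv2.line(I,P(u),P(v),col,1)
    L([(65,-23,7),(65,23,7),(79,23,7),(79,-23,7),(65,-23,7)],(0,255,0))
    for sg in(1,-1):
        L([(46,23*sg,3),(78,23*sg,3)],(255,255,0))
    L([(-57,12*np.cos(t),12*np.sin(t)) for t in np.linspace(0,6.3,25)],(0,0,255))
    L([(-55,-23,39),(-55,23,39)],(255,0,255))
    cv2.imwrite(out,I)
E
python3 - <<'E'
from ov import *
# wall & disc seeds
for uv,z in [((393*.64,161*.64),.037),((394*.64,193*.64),.037),((393*.64,359*.64),.049)]: print(onz(None,uv,z,c))
w=onz(None,(396*.64,193*.64),.037,c);s=onz(None,(393*.64,357*.64),.049,c)
yaw=np.degrees(np.arctan2(*(w-s)[[1,0]]));d=(w-s)[:2];u=d/np.linalg.norm(d);print(np.linalg.norm(d),yaw)
b=s[:2]+u*.057;print(b)
draw(b[0],b[1],yaw,'pics/ov1.png')
E
```

```text
[ 0.53726324 -0.00523368  0.037     ]
[ 0.53525468 -0.02587764  0.037     ]
[ 0.51959669 -0.1405837   0.049     ]
0.1142384686037689 81.54513248062713
[ 0.52817733 -0.08266853]
```

View pics/ov1.png

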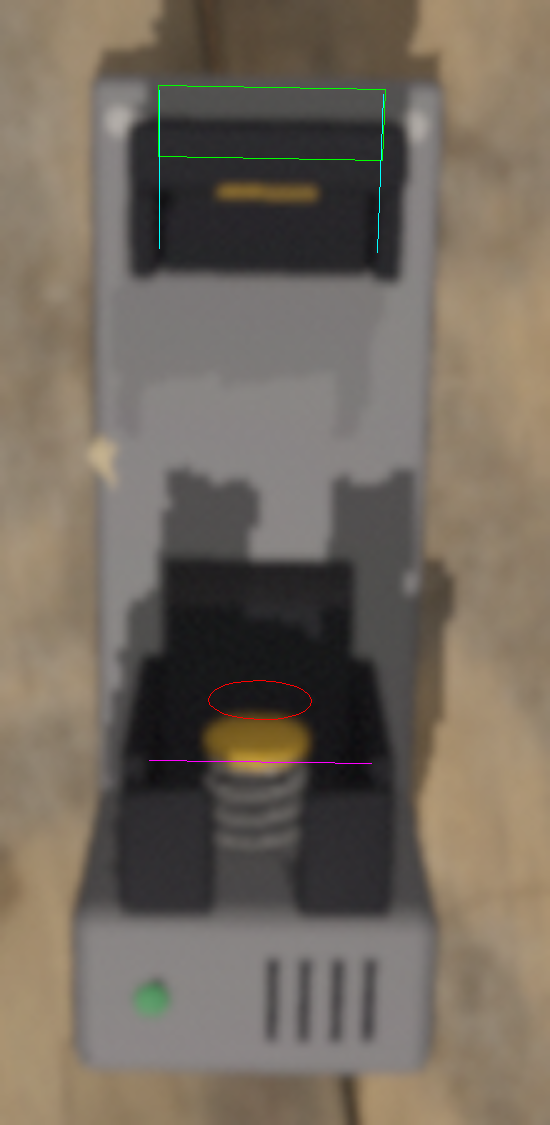

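```bash
python3 - <<'E'
from ov import *
import cv2
y=81.5;a=np.radians(y);b=np.array([.52818,-.08267])-.0060*np.array([np.cos(a),np.sin(a)]);print(b)
draw(*b,y,'pics/o1.png')
p={k:np.array(v) for k,v in ctrl.camera_params('top').items()}
draw(*b,y,'pics/o2.png',im='pics/top0.png',c=p,win=(240,175,360,240),s=6)
A=cv2.imread('pics/o1.png');A=cv2.resize(A,None,fx=.53,fy=.53);B=cv2.resize(cv2.imread('pics/o2.png'),None,fx=.7,fy=.7)
C=np.zeros((600,800,3),np.uint8);C[:A.shape[0],:A.shape[1]]=A;C[:B.shape[0],295:295+B.shape[1]]=B;cv2.imwrite('pics/o3.png',C)
E
```

```text
[ 0.52729314 -0.0886041 ]
```

View pics/o3.png

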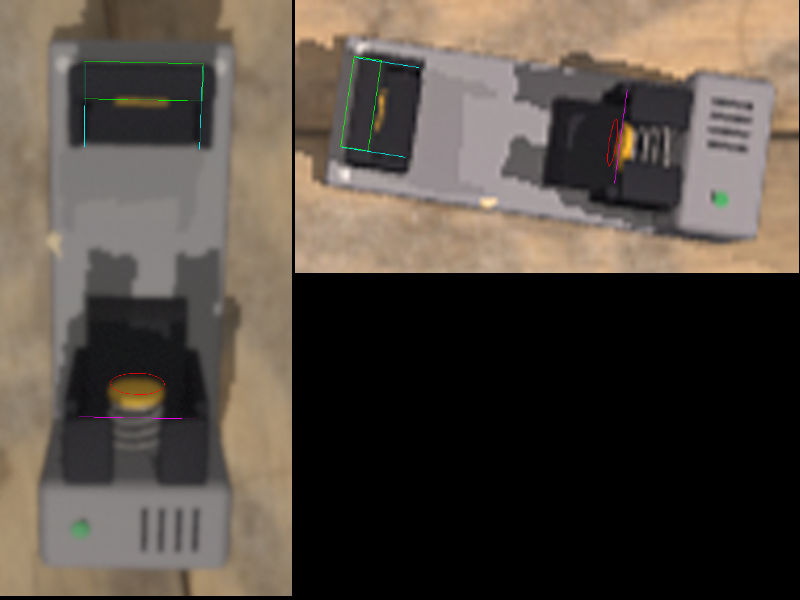

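The fit is good to about 2 mm: bay ≈ (0.527,-0.0905), heading 81.5°. Next I'll go above the green cell.

```bash
python3 - <<'E'
from h import *
plan([.602,.189,.20],Rt(-77.3),5)
E
```

```text
dist mm [ 75.4 266.7 -40.9] turn [ -0.1 -20.3  -0.1]
[-0.0548, 0.0083, 0.0079] [-0.02, -4.05, -0.02]
[-0.0541, 0.0083, 0.0118] [-0.02, -4.05, -0.02]
[-0.0532, 0.0083, 0.0156] [-0.02, -4.05, -0.02]
[-0.052, 0.0082, 0.0193] [-0.02, -4.05, -0.02]
[-0.0505, 0.0082, 0.0229] [-0.02, -4.05, -0.02]
```

{"op": "servo_tool", "data": {
  "delta_pos": [
    [-0.055,0.008,0.008],
    [-0.054,0.008,0.012],
    [-0.053,0.008,0.016],
    [-0.052,0.008,0.019],
    [-0.051,0.008,0.023]
  ],
  "dr": [
    [0,-4,0],
    [0,-4,0],
    [0,-4,0],
    [0,-4,0],
    [0,-4,0]
  ],
  "grip": [0.8,0.8,0.8,0.8,0.8]
}}

```text
t: 2.38
tool_pos: [0.6045, 0.1863, 0.2023]
tool_rot: [-1.3, 1.047, -1.057]
contact_force: [0.3, -0.5, 0.3]
opening: 0.0683
```

{"op": "servo_tool", "data": {
  "delta_pos": [
    [0,0,0],
    [0,0,0]
  ],
  "dr": [
    [0,0,0],
    [0,0,0]
  ],
  "grip": [0.8,0.8]
}}

```text
t: 2.62
tool_pos: [0.6039, 0.1868, 0.2012]
tool_rot: [-1.302, 1.048, -1.055]
contact_force: [0.5, 0.5, 0.1]
opening: 0.0682
```

```bash
python3 - <<'E'
from h import *
import json
p,r,o=pose();c={k:np.array(v).tolist() for k,v in ctrl.camera_params('wrist').items()}
json.dump(c,open('w2.json','w'))
im=ctrl.get_image('wrist')[:,:,::-1];cv2.imwrite('pics/w2.png',im)
print(p,o['opening'],np.round(r.as_matrix().T,3))
a=cv2.resize(im,(800,600),interpolation=cv2.INTER_CUBIC);cv2.imwrite('pics/w2b.png',a)
m=ctrl.masks_of('wrist','green_cell_mid')
for k in m:
    ys,xs=np.nonzero(k['pixels']);print(k['score'],k['extent'],cv2.minAreaRect(np.c_[xs,ys].astype(np.float32)))
E
```

```text
[0.60385844 0.18682179 0.20119378] 0.06819968048101428 [[ 0.211 -0.978  0.004]
 [ 0.003 -0.003 -1.   ]
 [ 0.978  0.211  0.003]]
0.75 [229.2, 106.1, 266.6, 234.4] ((247.4635009765625, 169.4736328125), (129.0150909423828, 35.1384391784668), 88.96775817871094)
```

View pics/w2b.png

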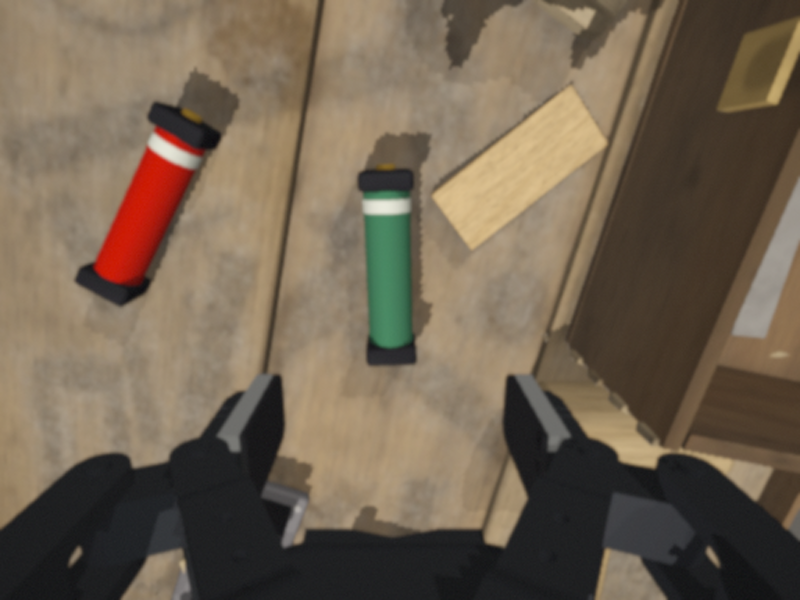

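```bash
cat > g.py <<'E'
from h import *
import json
c=json.load(open('w2.json'))
b=onz(None,(386*.64,171*.64),.034,c);f=onz(None,(391*.64,362.5*.64),.034,c)
b2=onz(None,(387*.64,206*.64),.032,c);f2=onz(None,(391.5*.64,342*.64),.032,c)
print(b,f,np.linalg.norm(b-f),(b+f)/2,np.degrees(np.arctan2(*(b-f)[[1,0]])))
print(b2,f2,np.linalg.norm(b2-f2),np.degrees(np.arctan2(*(b2-f2)[[1,0]])))
E
python3 g.py
```

```text
[0.58683397 0.25014397 0.034     ] [0.61561282 0.13045004 0.034     ] 0.12310507737335451 [0.6012234  0.19029701 0.034     ] 103.51940223909396
[0.59168751 0.23009131 0.032     ] [0.61302956 0.14403163 0.032     ] 0.08866652536720274 103.92787185730579
```

```bash
python3 - <<'E'
from h import *
plan([.600,.1952,.07],Rt(-76.4),4)
E
```

```text
dist mm [  -3.9    8.7 -131.3] turn [-0.2 -1.5  0.2]
[-0.0025, 0.0328, -0.0006] [-0.04, -0.37, 0.05]
[-0.0024, 0.0328, -0.0006] [-0.04, -0.37, 0.05]
[-0.0024, 0.0328, -0.0005] [-0.04, -0.37, 0.05]
[-0.0024, 0.0328, -0.0005] [-0.04, -0.37, 0.05]
```

{"op": "servo_tool", "data": {
  "delta_pos": [
    [-0.0025,0.033,-0.0006],
    [-0.0025,0.033,-0.0006],
    [-0.0025,0.033,-0.0005],
    [-0.0025,0.033,-0.0005],
    [0,0,0]
  ],
  "dr": [
    [0,-0.4,0],
    [0,-0.4,0],
    [0,-0.4,0],
    [0,-0.4,0],
    [-0.2,0,0.2]
  ],
  "grip": [0.6,0.6,0.6,0.6,0.6]
}}

```text
t: 3.35
tool_pos: [0.6021, 0.1877, 0.0704]
tool_rot: [-1.305, 1.035, -1.043]
contact_force: [0.3, 0.6, -0.5]
opening: 0.0513
```

```bash
python3 - <<'E'
from h import *
plan([.600,.1952,.02],Rt(-76.4),2)
im=ctrl.get_image('wrist')[:,:,::-1]
cv2.imwrite('pics/w3.png',cv2.resize(im,(800,600),interpolation=cv2.INTER_CUBIC))
im=ctrl.get_image('scene')[:,:,::-1]
cv2.imwrite('pics/s3.png',cv2.resize(im[150:350,80:340],None,fx=3,fy=3,interpolation=cv2.INTER_CUBIC))
E
```

```text
dist mm [ -2.1   7.5 -50.4] turn [-0.3 -0.5  0.1]
[-0.0039, 0.0252, -0.0003] [-0.16, -0.26, 0.04]
[-0.0039, 0.0252, -0.0002] [-0.16, -0.26, 0.04]
```

View pics/w3.png

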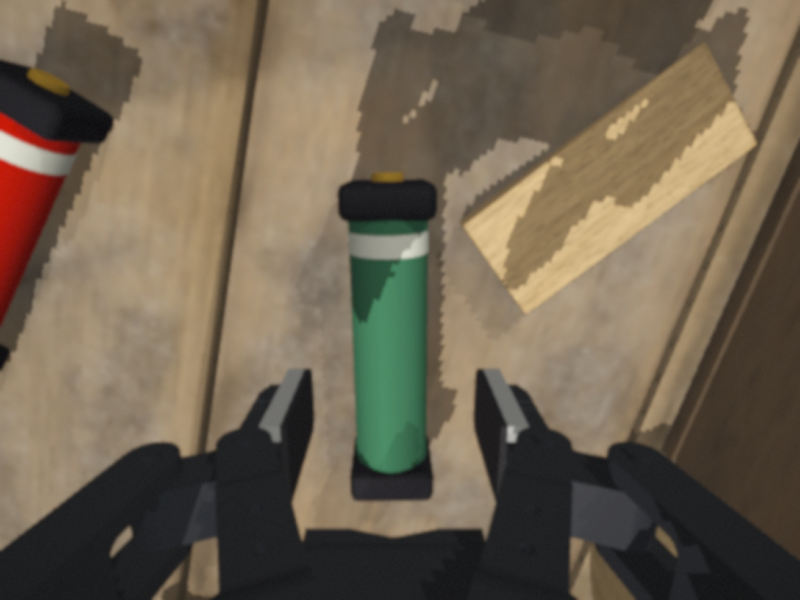

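View pics/s3.png

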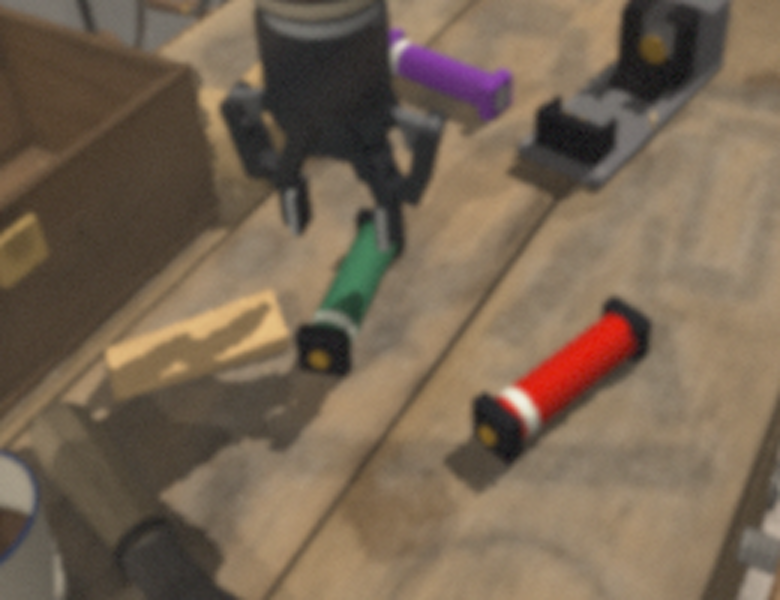

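```bash
python3 - <<'E'
from h import *
b=onz('wrist',(388*.64,183*.64),.034);f=onz('wrist',(392*.64,474*.64),.034)
print(b,f,np.linalg.norm(b-f),(b+f)/2,np.degrees(np.arctan2(*(b-f)[[1,0]])))
f=onz('wrist',(392*.64,497*.64),.0);print(f)
E
```

```text
[0.5895848  0.25135896 0.034     ] [0.61721339 0.13870934 0.034     ] 0.1159882662954099 [0.60339909 0.19503415 0.034     ] 103.78042265348233
[ 6.26301813e-01  1.01552633e-01 -2.77555756e-17]
```

{"op": "servo_tool", "data": {
  "delta_pos": [
    [-0.006,0.017,-0.001],
    [-0.003,0.017,0],
    [-0.001,0.015,0],
    [0,0.001,0]
  ],
  "dr": [
    [-0.2,-0.5,0],
    [0,0,0],
    [0,0,0],
    [0,0,0]
  ],
  "grip": [0.6,0.6,0.6,0.6]
}}

```text
t: 3.95
tool_pos: [0.605, 0.1987, 0.0254]
tool_rot: [-1.3, 1.021, -1.041]
contact_force: [-1.3, -1.0, -0.5]
opening: 0.0509
```

{"op": "servo_tool", "data": {
  "delta_pos": [
    [0,0,0],
    [0,0,0],
    [0,0,0],
    [0,0,0]
  ],
  "dr": [
    [0,0,0],
    [0,0,0],
    [0,0,0],
    [0,0,0]
  ],
  "grip": [0.2,0.2,0.2,0.2],
  "grip_force": 70
}}

```text
t: 4.45
tool_pos: [0.6049, 0.1988, 0.0255]
tool_rot: [-1.301, 1.022, -1.04]
contact_force: [0.1, -0.2, -2.3]
opening: 0.0274
```

The opening reads 27 mm and the TCP is at z=0.0255, so the grip is too high on the round sleeve. I'll reopen and go lower.

{"op": "servo_tool", "data": {
  "delta_pos": [
    [0,0,0],
    [0,0,0]
  ],
  "dr": [
    [0,0,0],
    [0,0,0]
  ],
  "grip": [0.6,0.6]
}}

```text
t: 4.7
tool_pos: [0.6056, 0.1988, 0.0262]
tool_rot: [-1.3, 1.021, -1.041]
contact_force: [-0.1, 0.6, -0.1]
opening: 0.0513
```

```bash
python3 - <<'E'
from h import *
p,r,o=pose();print(p,o['opening'],o['contact_force'])
plan([.6015,.1955,.015],Rt(-76.4),2)
im=ctrl.get_image('wrist')[:,:,::-1]
cv2.imwrite('pics/w4.png',cv2.resize(im,(800,600),interpolation=cv2.INTER_CUBIC))
E
```

```text
[0.60556388 0.19881963 0.02620563] 0.05128475797932424 [-0.12328331  0.59354827 -0.05312995]
dist mm [ -4.1  -3.3 -11.2] turn [-1.  -0.   0.1]
[0.0011, 0.0056, -0.0025] [-0.49, -0.01, 0.06]
[0.0011, 0.0056, -0.0024] [-0.49, -0.01, 0.06]
```

View pics/w4.png

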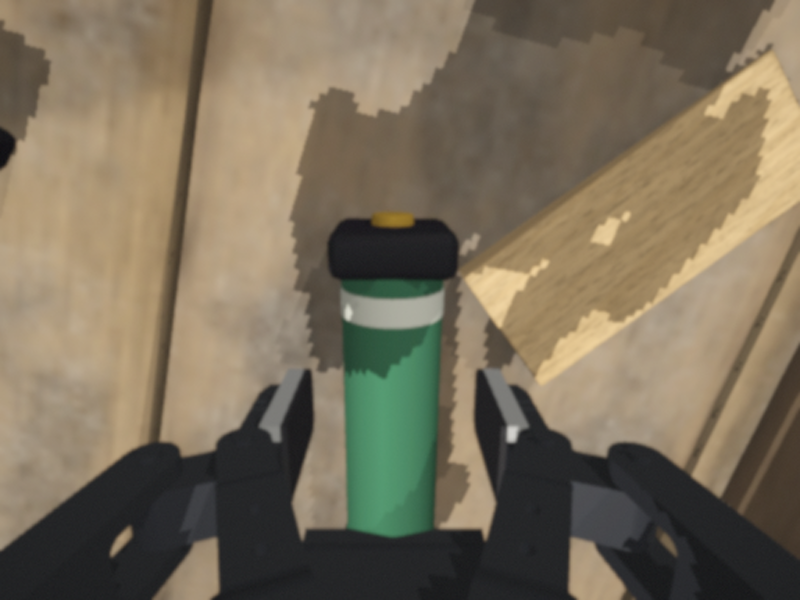

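{"op": "servo_tool", "data": {
  "delta_pos": [
    [0.002,0.007,0],
    [0,0.003,0],
    [0,0,0]
  ],
  "dr": [
    [-0.5,0,0],
    [-0.5,0,0],
    [0,0,0]
  ],
  "grip": [0.6,0.6,0.6]
}}

```text
t: 5.12
tool_pos: [0.6065, 0.1967, 0.0158]
tool_rot: [-1.314, 1.032, -1.034]
contact_force: [0.3, -0.6, -0.4]
opening: 0.051
```

{"op": "servo_tool", "data": {
  "delta_pos": [
    [0,0,0],
    [0,0,0],
    [0,0,0],
    [0,0,0]
  ],
  "dr": [
    [0,0,0],
    [0,0,0],
    [0,0,0],
    [0,0,0]
  ],
  "grip": [0.2,0.2,0.2,0.2],
  "grip_force": 70
}}

```text
t: 5.62
tool_pos: [0.6068, 0.1968, 0.016]
tool_rot: [-1.314, 1.032, -1.034]
contact_force: [1.1, 0.4, -0.5]
opening: 0.028
```

{"op": "servo_tool", "data": {
  "delta_pos": [
    [0,-0.02,0],
    [0,-0.04,0],
    [0,-0.05,0],
    [0,-0.05,0],
    [0,0,0]
  ],
  "dr": [
    [0,0,0],
    [0,0,0],
    [0,0,0],
    [0,0,0],
    [0,0,0]
  ],
  "grip": [0.2,0.2,0.2,0.2,0.2]
}}

```text
t: 6.25
tool_pos: [0.6057, 0.1972, 0.1836]
tool_rot: [-1.314, 1.032, -1.034]
contact_force: [1.1, -0.2, -2.3]
opening: 0.028
```

```bash
python3 - <<'E'
from h import *
p,r,o=pose();print(p,o['opening'],o['contact_force'],np.round(r.as_matrix().T,3))
im=ctrl.get_image('wrist')[:,:,::-1]
c=ctrl.camera_params('wrist')
cv2.imwrite('pics/w5.png',cv2.resize(im,(800,600),interpolation=cv2.INTER_CUBIC))
# ray in tool frame: predicted row of button-cap top edge as function of offset of cap along -x tool
for L in (50,55,60,65,70):
  for y in (-17,-16):
    q=p+r.apply([-L/1e3,y/1e3,0]); print(L,y,proj(None,q,c)/.64)
im=ctrl.get_image('scene')[:,:,::-1]
cv2.imwrite('pics/s5.png',cv2.resize(im[50:300,80:340],None,fx=2.4,fy=2.4,interpolation=cv2.INTER_CUBIC))
E
```

```text
[0.60574424 0.1971791  0.18362249] 0.027961214596654568 [ 1.11690908 -0.18922579 -2.32966681] [[ 0.235 -0.972  0.002]
 [-0.001 -0.002 -1.   ]
 [ 0.972  0.235 -0.001]]
50 -17 [399.05632611 261.89459974]
50 -16 [399.0214218  261.01971164]
55 -17 [399.15199029 240.24493043]
55 -16 [399.11580902 239.54691424]
60 -17 [399.25015288 218.02984854]
60 -16 [399.21263962 217.51825767]
65 -17 [399.35091304 195.22691115]
65 -16 [399.31200971 194.9118749 ]
70 -17 [399.45437528 171.81247163]
70 -16 [399.41402052 171.70473667]
```

View pics/w5.png

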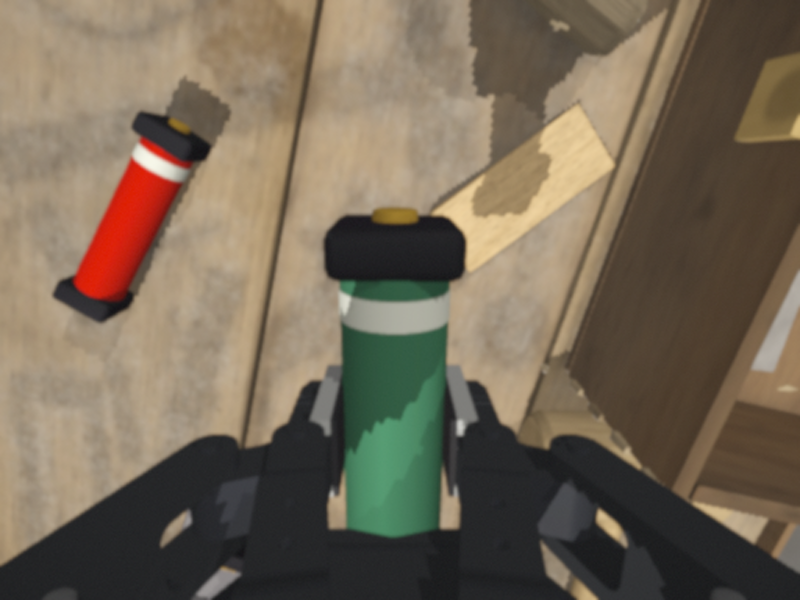

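View pics/s5.png

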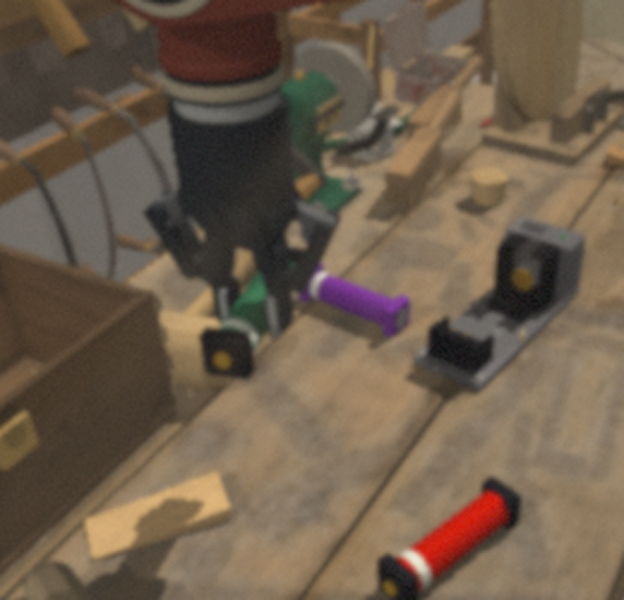

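The cell is held level, with the button cap face about 60 mm ahead of the TCP, so the grip is about 5 mm to the button side of the middle. Next I'll move to above the cradle and tilt.

```bash
cat >> h.py <<'E'
B=np.array([.527,-.0906,.037]);YB=81.5;OFF=70
def tgt(xf,zf,th,lat=0):
    a=np.radians(YB);t=np.radians(th)
    x=(xf+OFF*np.cos(t))/1e3;z=(zf+OFF*np.sin(t))/1e3
    return B+np.array([np.cos(a)*x-np.sin(a)*lat/1e3,np.sin(a)*x+np.cos(a)*lat/1e3,z]),Rt(YB-180,-th)
def where():
    p,r,o=pose();a=np.radians(YB);d=(p-B)*1e3;x=d[0]*np.cos(a)+d[1]*np.sin(a);y=-d[0]*np.sin(a)+d[1]*np.cos(a)
    c=-r.as_matrix()[:,0];th=np.degrees(np.arcsin(c[2]));hd=np.degrees(np.arctan2(c[1],c[0]))
    t=np.radians(th);F=np.array(o['contact_force']);print('t',round(o['t'],2),'xf %.1f zf %.1f th %.1f lat %.1f yawerr %.1f'%(x-OFF*np.cos(t),d[2]-OFF*np.sin(t),th,y,hd-YB),'Fx %.1f Fz %.1f'%(F[0]*np.cos(a)+F[1]*np.sin(a),F[2]),'op',round(o['opening'],4))
E
python3 - <<'E'
from h import *
where()
print(tgt(-40,60,17)[0]);plan(*tgt(-40,60,17),5)
E
```

```text
t 6.35 xf 225.1 zf 140.5 th -0.1 lat -32.5 yawerr 22.1 Fx 1.2 Fz -1.1 op 0.0281
[ 0.53098218 -0.06395459  0.11746602]
dist mm [ -71.8 -260.5  -59.9] turn [ 3.9 21.8 17. ]
[0.0472, 0.0124, -0.026] [0.78, 4.37, 3.4]
[0.0497, 0.0091, -0.0225] [0.78, 4.37, 3.4]
[0.0518, 0.0059, -0.0187] [0.78, 4.37, 3.4]
[0.0533, 0.0025, -0.0148] [0.78, 4.37, 3.4]
[0.0543, -0.0009, -0.0107] [0.78, 4.37, 3.4]
```

{"op": "servo_tool", "data": {
  "delta_pos": [
    [0.047,0.008,-0.026],
    [0.05,0.007,-0.022],
    [0.052,0.006,-0.019],
    [0.053,0.003,-0.015],
    [0.05,0,-0.011]
  ],
  "dr": [
    [0.8,4.4,3.4],
    [0.8,4.4,3.4],
    [0.8,4.4,3.4],
    [0.8,4.4,3.4],
    [0.8,4.4,3.4]
  ],
  "grip": [0.2,0.2,0.2,0.2,0.2]
}}

```text
t: 6.98
tool_pos: [0.5226, -0.0606, 0.1118]
tool_rot: [-0.895, 1.442, -1.092]
contact_force: [1.4, -0.9, -2.6]
opening: 0.0281
```

```bash
python3 - <<'E'
from h import *
where();plan(*tgt(-40,40,17),2)
E
```

```text
t 6.97 xf -37.7 zf 53.8 th 17.5 lat 8.8 yawerr -0.6 Fx -0.6 Fz -2.6 op 0.0281
dist mm [  8.4  -3.4 -14.4] turn [ 0.6 -0.6 -0.5]
[0.0031, 0.0065, 0.0045] [0.3, -0.28, -0.25]
[0.0031, 0.0065, 0.0045] [0.3, -0.28, -0.25]
```

{"op": "servo_tool", "data": {
  "delta_pos": [
    [0.002,0.001,0.009],
    [0,0,0],
    [0,0,0]
  ],
  "dr": [
    [0.6,-0.6,-0.5],
    [0,0,0],
    [0,0,0]
  ],
  "grip": [0.2,0.2,0.2]
}}

```text
t: 7.35
tool_pos: [0.5267, -0.0649, 0.1039]
tool_rot: [-0.901, 1.437, -1.096]
contact_force: [0.7, 0.0, -2.5]
opening: 0.0281
```

```bash
python3 - <<'E'
from h import *
where();plan(*tgt(-40,25,17),2)
a=ctrl.get_image('wrist')[:,:,::-1]
cv2.imwrite('pics/w6.png',cv2.resize(a,(800,600),interpolation=cv2.INTER_CUBIC))
b=ctrl.get_image('top')[150:260,220:370,::-1];cv2.imwrite('pics/t6.png',cv2.resize(b,None,fx=5,fy=5,interpolation=cv2.INTER_CUBIC))
b=ctrl.get_image('scene')[100:230,210:360,::-1];cv2.imwrite('pics/s6.png',cv2.resize(b,None,fx=4.6,fy=4.6,interpolation=cv2.INTER_CUBIC))
E
```

```text
t 7.35 xf -41.5 zf 46.4 th 17.1 lat 4.1 yawerr -0.4 Fx 0.1 Fz -2.5 op 0.0281
dist mm [  4.3   0.9 -21.5] turn [ 0.5 -0.4 -0.1]
[0.0024, 0.0105, 0.0022] [0.27, -0.21, -0.05]
[0.0024, 0.0105, 0.0021] [0.27, -0.21, -0.05]
```

View pics/w6.png

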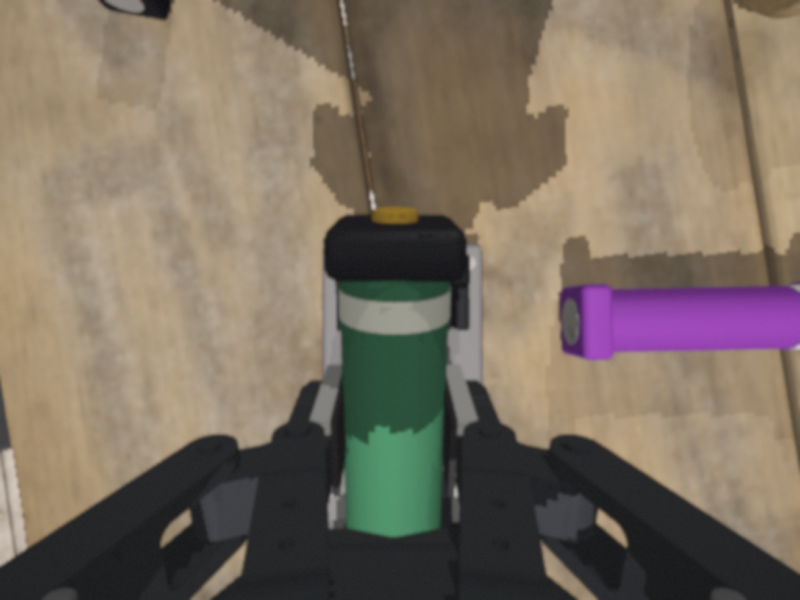

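View pics/s6.png

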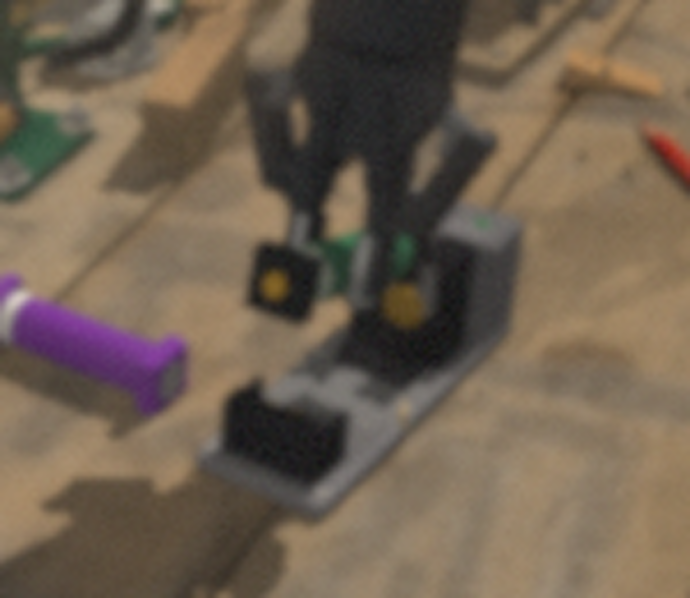

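View pics/t6.png

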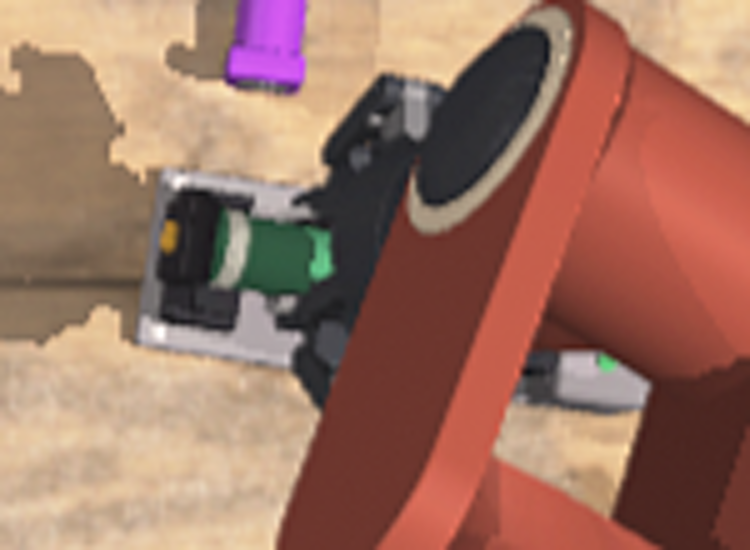

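{"op": "servo_tool", "data": {
  "delta_pos": [
    [0.003,0.01,0.005],
    [0.001,0.006,0.001],
    [0,0,0]
  ],
  "dr": [
    [0.5,-0.4,0],
    [0,0,0],
    [0,0,0]
  ],
  "grip": [0.2,0.2,0.2]
}}

```text
t: 7.88
tool_pos: [0.5341, -0.0633, 0.0875]
tool_rot: [-0.899, 1.42, -1.097]
contact_force: [-0.0, -0.4, -1.6]
opening: 0.0275
```

```bash
python3 - <<'E'
from h import *
where();plan(*tgt(-42,5,17),2)
a=ctrl.get_image('wrist')[:,:,::-1]
cv2.imwrite('pics/w7.png',cv2.resize(a,(800,600),interpolation=cv2.INTER_CUBIC))
E
```

```text
t 7.88 xf -38.9 zf 30.0 th 17.1 lat -3.0 yawerr 0.3 Fx -0.4 Fz -1.6 op 0.0275
dist mm [ -3.4  -2.6 -25. ] turn [-0.1  0.2 -0.1]
[0.0051, 0.0115, -0.0016] [-0.04, 0.12, -0.03]
[0.0051, 0.0115, -0.0015] [-0.04, 0.12, -0.03]
```

View pics/w7.png

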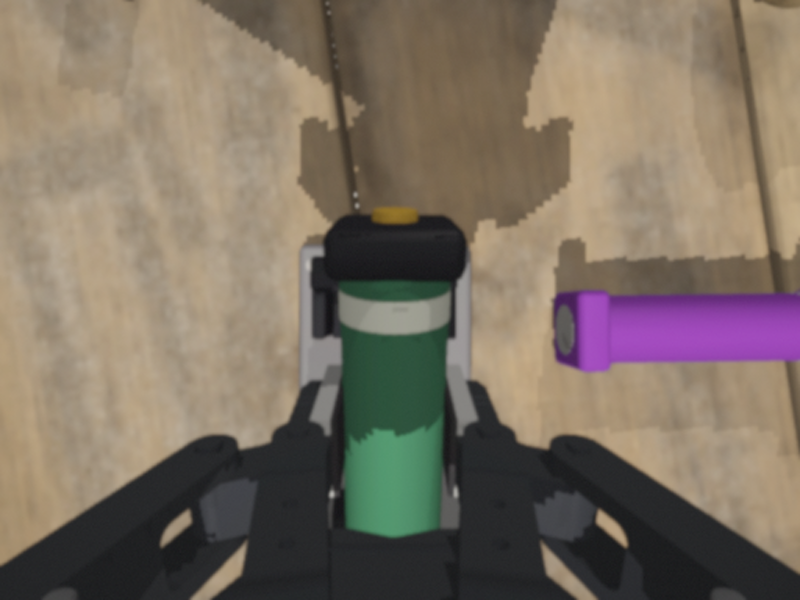

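{"op": "servo_tool", "data": {
  "delta_pos": [
    [0.005,0.009,-0.003],
    [0.003,0.008,0],
    [0,0,0]
  ],
  "dr": [
    [0,0,0],
    [0,0,0],
    [0,0,0]
  ],
  "grip": [0.2,0.2,0.2]
}}

```text
t: 8.3
tool_pos: [0.5305, -0.066, 0.0678]
tool_rot: [-0.898, 1.42, -1.097]
contact_force: [-0.6, 0.8, -1.4]
opening: 0.0278
```

```bash
python3 - <<'E'
from h import *
where();plan(*tgt(-42,5,17),1);plan(*tgt(-57,5,17),2)
b=ctrl.get_image('scene')[100:230,210:360,::-1];cv2.imwrite('pics/s8.png',cv2.resize(b,None,fx=4.6,fy=4.6,interpolation=cv2.INTER_CUBIC))
E
```

```text
t 8.3 xf -42.1 zf 10.2 th 17.1 lat 0.2 yawerr 0.2 Fx 0.8 Fz -1.4 op 0.0278
dist mm [ 0.2  0.1 -5.3] turn [-0.1  0.2 -0.1]
[0.0015, 0.0051, 0.0002] [-0.1, 0.22, -0.06]
dist mm [ -2.  -14.8  -5.3] turn [-0.1  0.2 -0.1]
[0.0079, 0.0003, 0.0001] [-0.05, 0.11, -0.03]
[0.0079, 0.0003, 0.0001] [-0.05, 0.11, -0.03]
```

View pics/s8.png

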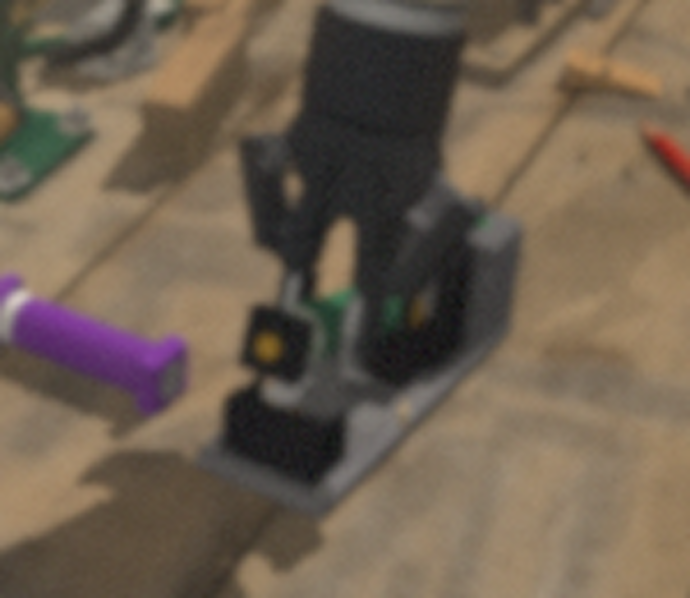

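{"op": "servo_tool", "data": {
  "delta_pos": [
    [0.008,0.001,0],
    [0.006,0.001,0],
    [0,0,0]
  ],
  "dr": [
    [0,0,0],
    [0,0,0],
    [0,0,0]
  ],
  "grip": [0.2,0.2,0.2]
}}

```text
t: 8.72
tool_pos: [0.5293, -0.08, 0.0624]
tool_rot: [-0.897, 1.419, -1.099]
contact_force: [-0.0, 0.6, -3.2]
opening: 0.0279
```

```bash
python3 - <<'E'
from h import *
where();plan(*tgt(-65,4,16),2)
E
```

```text
t 8.72 xf -56.1 zf 4.8 th 17.0 lat -0.7 yawerr 0.2 Fx 0.6 Fz -3.2 op 0.0279
dist mm [-2.  -8.4 -2.1] turn [-0.2  0.2 -1. ]
[0.0044, -0.0003, -0.0004] [-0.1, 0.12, -0.52]
[0.0044, -0.0002, -0.0004] [-0.1, 0.12, -0.52]
```

{"op": "servo_tool", "data": {
  "delta_pos": [
    [0.006,-0.001,0],
    [0.004,-0.001,0],
    [0,0,0]
  ],
  "dr": [
    [0,0,-0.5],
    [0,0,0],
    [0,0,0]
  ],
  "grip": [0.2,0.2,0.2]
}}

```text
t: 9.1
tool_pos: [0.5281, -0.0886, 0.062]
tool_rot: [-0.901, 1.418, -1.101]
contact_force: [1.3, 4.1, -0.8]
opening: 0.0278
```

```bash
python3 - <<'E'
from h import *
where();plan(*tgt(-73,4,16),2)
E
```

```text
t 9.1 xf -64.9 zf 4.8 th 16.8 lat -0.8 yawerr 0.2 Fx 4.3 Fz -0.8 op 0.0278
dist mm [-1.9 -7.6 -1.7] turn [-0.2  0.2 -0.8]
[0.004, -0.0003, -0.0004] [-0.09, 0.11, -0.4]
[0.004, -0.0003, -0.0004] [-0.09, 0.11, -0.4]
```

{"op": "servo_tool", "data": {
  "delta_pos": [
    [0.006,-0.001,0],
    [0.004,-0.001,0],
    [0,0,0]
  ],
  "dr": [
    [0,0,-0.4],
    [0,0,-0.4],
    [0,0,0]
  ],
  "grip": [0.2,0.2,0.2]
}}

```text
t: 9.48
tool_pos: [0.527, -0.0954, 0.0618]
tool_rot: [-0.906, 1.416, -1.106]
contact_force: [1.0, 7.7, -1.0]
opening: 0.028
```

```bash
python3 - <<'E'
from h import *
for i in range(1): where()
b=ctrl.get_image('scene')[100:230,210:360,::-1];cv2.imwrite('pics/s9.png',cv2.resize(b,None,fx=4.6,fy=4.6,interpolation=cv2.INTER_CUBIC))
where()
b=ctrl.get_image('top')[150:260,220:370,::-1];cv2.imwrite('pics/t9.png',cv2.resize(b,None,fx=5,fy=5,interpolation=cv2.INTER_CUBIC))
a=ctrl.get_image('wrist')[:,:,::-1]
cv2.imwrite('pics/w9.png',cv2.resize(a,(800,600),interpolation=cv2.INTER_CUBIC))
where();plan(*tgt(-74,3,8),2)
E
```

```text
t 9.47 xf -71.9 zf 5.0 th 16.5 lat -0.7 yawerr 0.2 Fx 7.7 Fz -1.0 op 0.028
t 9.53 xf -71.8 zf 5.0 th 16.5 lat -0.7 yawerr 0.2 Fx 8.4 Fz -0.6 op 0.0281
t 9.62 xf -71.8 zf 4.9 th 16.4 lat -0.7 yawerr 0.3 Fx 7.6 Fz 0.2 op 0.028
dist mm [ -0.7   0.1 -12. ] turn [-0.2  0.2 -8.4]
[0.0017, 0.0058, -0.0004] [-0.09, 0.12, -4.22]
[0.0013, 0.0059, -0.0004] [-0.09, 0.12, -4.22]
```

View pics/w9.png

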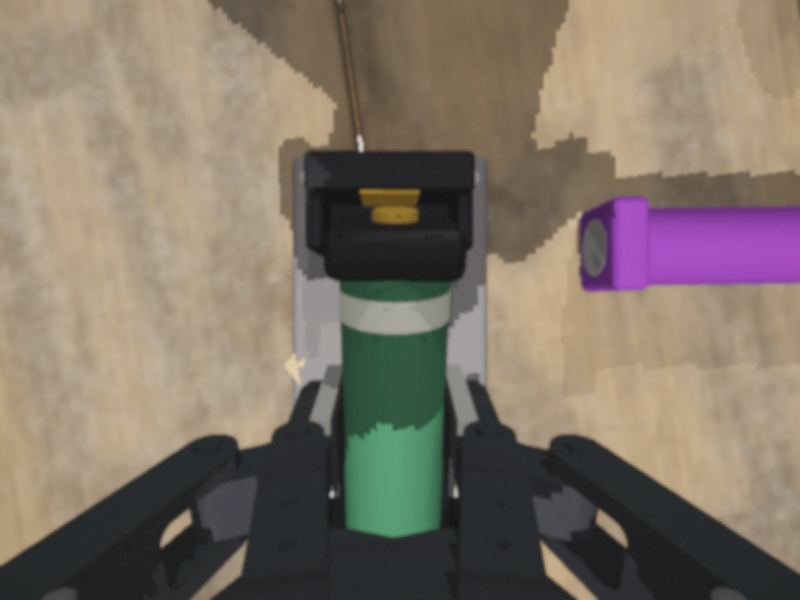

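View pics/s9.png

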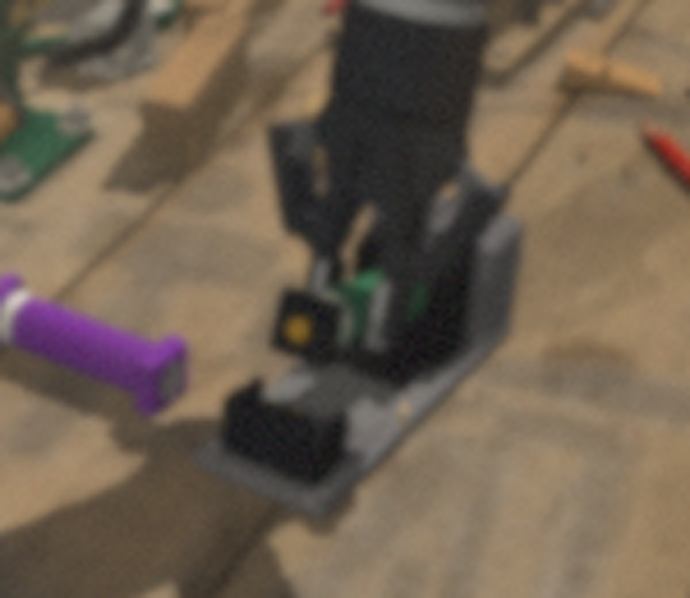

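View pics/t9.png

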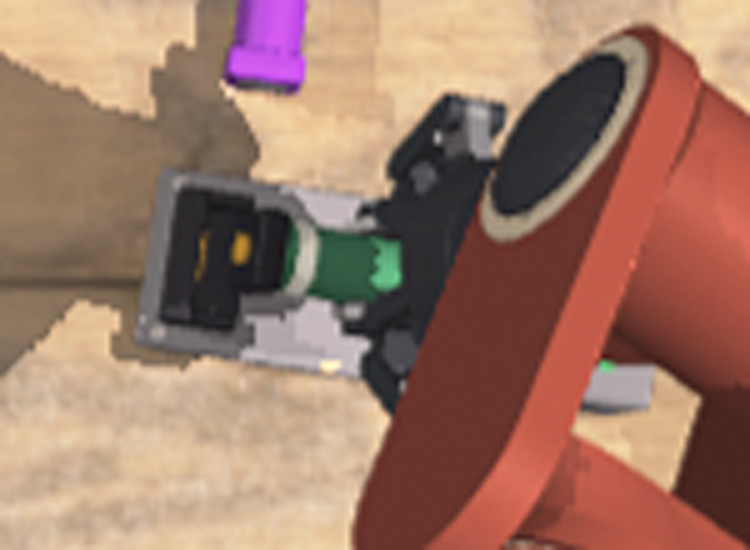

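The button is clear of the plate: in the wrist view the plate is at (390,197) and the button at (396,214). The spring force of about 8 N means it is roughly 16 mm back. I'll tip it down.

{"op": "servo_tool", "data": {
  "delta_pos": [
    [0.003,0.006,0],
    [0.002,0.005,0],
    [0,0,0]
  ],
  "dr": [
    [0,0,-4.3],
    [0,0,-4.2],
    [0,0,0]
  ],
  "grip": [0.2,0.2,0.2]
}}

```text
t: 10.0
tool_pos: [0.5275, -0.0937, 0.0509]
tool_rot: [-1.021, 1.368, -1.213]
contact_force: [0.7, 7.4, 0.9]
opening: 0.028
```

```bash
python3 - <<'E'
from h import *
where();plan(*tgt(-74,2,0),2)
a=ctrl.get_image('wrist')[:,:,::-1]
cv2.imwrite('pics/w10.png',cv2.resize(a,(800,600),interpolation=cv2.INTER_CUBIC))
where()
E
```

```text
t 10.0 xf -72.3 zf 3.9 th 8.2 lat -0.9 yawerr 0.2 Fx 7.4 Fz 0.9 op 0.028
dist mm [ -1.1  -0.9 -11.9] turn [-0.2  0.1 -8.2]
[0.0014, 0.0058, -0.0005] [-0.09, 0.07, -4.1]
[0.0009, 0.0059, -0.0005] [-0.09, 0.07, -4.1]
t 10.05 xf -72.4 zf 3.9 th 8.2 lat -0.9 yawerr 0.1 Fx 7.7 Fz 0.1 op 0.028
```

View pics/w10.png

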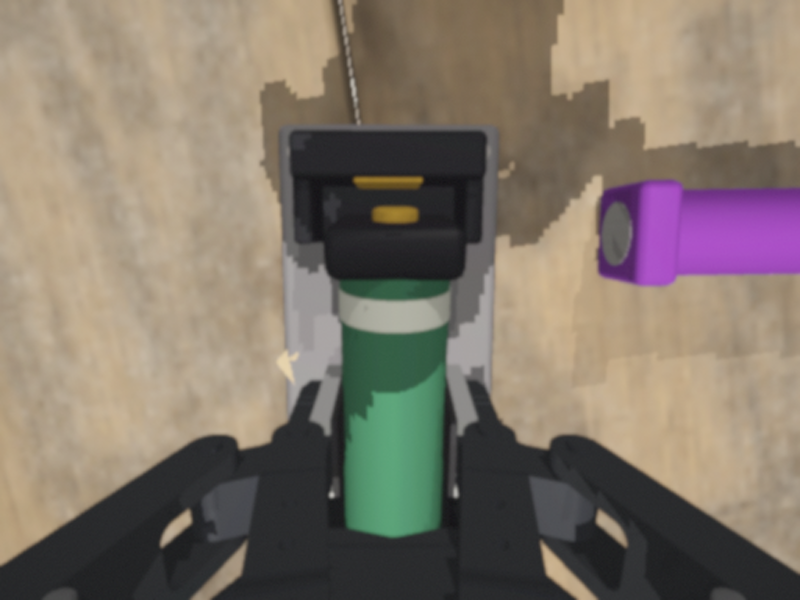

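{"op": "servo_tool", "data": {
  "delta_pos": [
    [0.002,0.005,-0.001],
    [0.001,0.005,0],
    [0,0,0]
  ],
  "dr": [
    [0,0,-4.1],
    [0,0,-4.1],
    [0,0,0]
  ],
  "grip": [0.2,0.2,0.2]
}}

```text
t: 10.42
tool_pos: [0.5278, -0.0919, 0.0414]
tool_rot: [-1.128, 1.314, -1.317]
contact_force: [-0.4, 7.8, 0.4]
opening: 0.0282
```

```bash
python3 - <<'E'
from h import *
where();plan(*tgt(-73,0.5,0),1)
a=ctrl.get_image('wrist')[:,:,::-1]
cv2.imwrite('pics/w11.png',cv2.resize(a,(800,600),interpolation=cv2.INTER_CUBIC))
b=ctrl.get_image('scene')[100:230,210:360,::-1];cv2.imwrite('pics/s11.png',cv2.resize(b,None,fx=4.6,fy=4.6,interpolation=cv2.INTER_CUBIC))
where()
E
```

```text
t 10.43 xf -71.2 zf 4.1 th 0.2 lat -1.0 yawerr 0.1 Fx 7.7 Fz 0.4 op 0.0282
dist mm [-1.2 -1.7 -3.9] turn [-0.4  0.1 -0.2]
[0.0019, 0.0039, -0.001] [-0.35, 0.06, -0.24]
t 10.53 xf -71.5 zf 4.3 th 0.3 lat -1.0 yawerr 0.0 Fx 7.4 Fz -0.8 op 0.0283
```

View pics/w11.png

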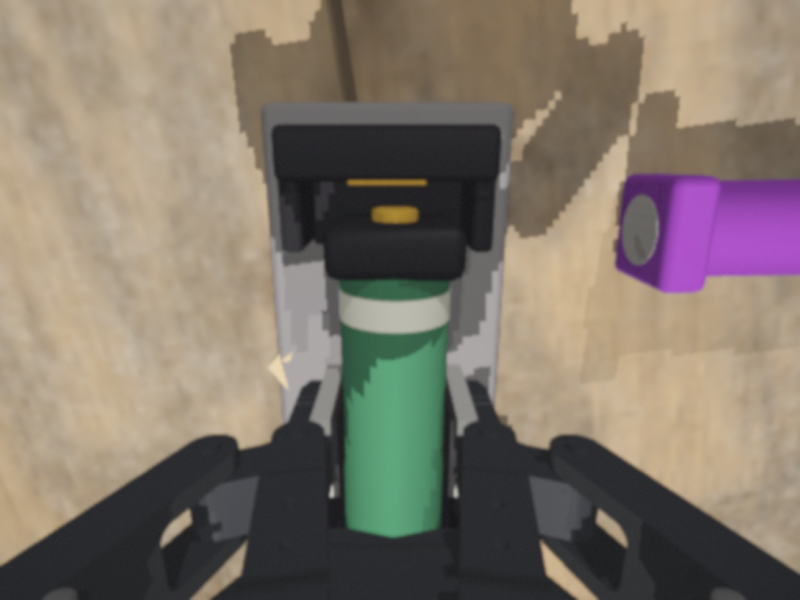

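View pics/s11.png

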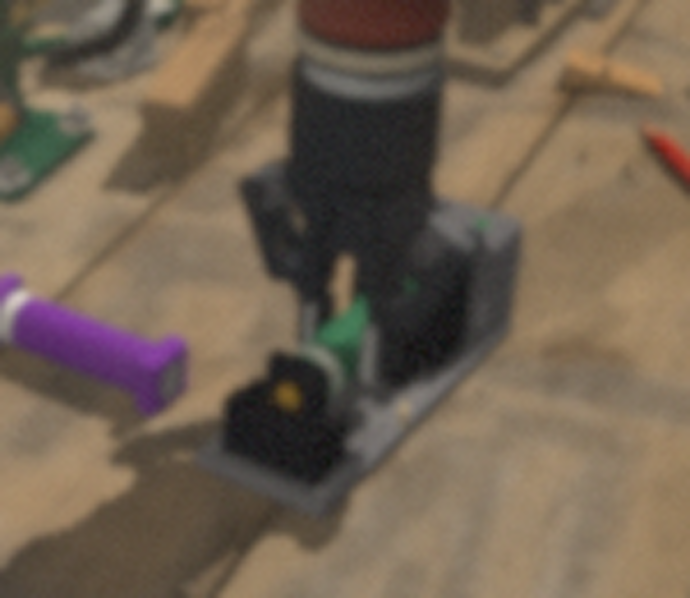

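Button is behind the wall, and 4–5 mm remain to go down.

{"op": "servo_tool", "data": {
  "delta_pos": [
    [0.001,0.004,-0.001],
    [0,0.001,0],
    [0,0,0]
  ],
  "dr": [
    [0,0,-0.2],
    [0,0,0],
    [0,0,0]
  ],
  "grip": [0.2,0.2,0.2]
}}

```text
t: 10.9
tool_pos: [0.5282, -0.09, 0.0382]
tool_rot: [-1.124, 1.314, -1.317]
contact_force: [-0.5, 6.2, 1.0]
opening: 0.0279
```

```bash
python3 - <<'E'
from h import *
where();print(pose()[0])
E
```

```text
t 10.9 xf -69.2 zf 0.7 th 0.4 lat -1.1 yawerr 0.0 Fx 6.0 Fz 1.0 op 0.0279
[ 0.52824626 -0.08998993  0.03819215]
```

{"op": "servo_tool", "data": {
  "delta_pos": [
    [0.001,0.002,0],
    [0,0,0],
    [0,0,0],
    [0,0,0],
    [0,0,0]
  ],
  "dr": [
    [0,0,-0.2],
    [0,0,0],
    [0,0,0],
    [0,0,0],
    [0,0,0]
  ],
  "grip": [0.2,0.2,0.6,0.6,0.6]
}}

```text
t: 11.52
tool_pos: [0.5301, -0.0908, 0.0385]
tool_rot: [-1.124, 1.309, -1.321]
contact_force: [-0.7, 0.3, -0.0]
opening: 0.0512
```

```bash
python3 - <<'E'
from h import *
where();print(pose()[0])
a=ctrl.get_image('wrist')[:,:,::-1]
cv2.imwrite('pics/w12.png',cv2.resize(a,(800,600),interpolation=cv2.INTER_CUBIC))
b=ctrl.get_image('scene')[100:230,210:360,::-1];cv2.imwrite('pics/s12.png',cv2.resize(b,None,fx=4.6,fy=4.6,interpolation=cv2.INTER_CUBIC))
E
```

```text
t 11.53 xf -69.7 zf 1.2 th 0.2 lat -3.1 yawerr 0.0 Fx 0.2 Fz -0.0 op 0.0512
[ 0.53009457 -0.09079993  0.03849055]
```

View pics/w12.png

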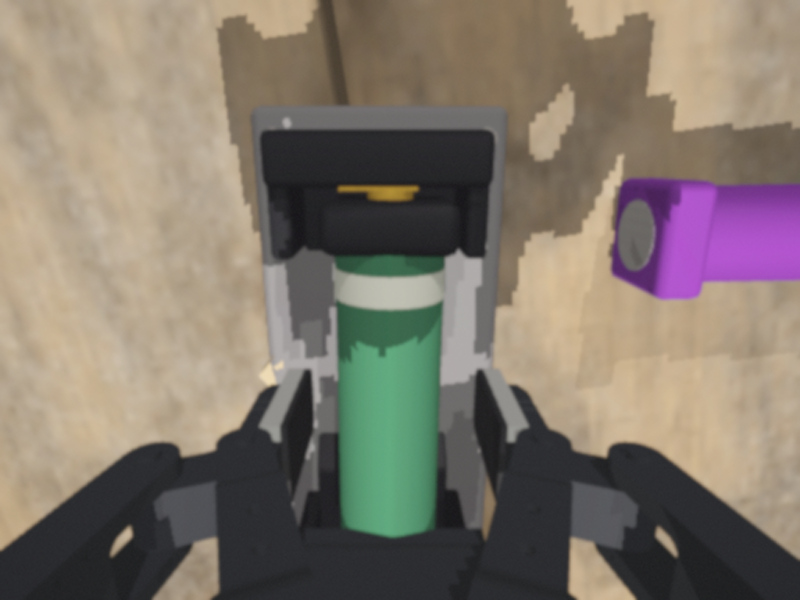

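View pics/s12.png

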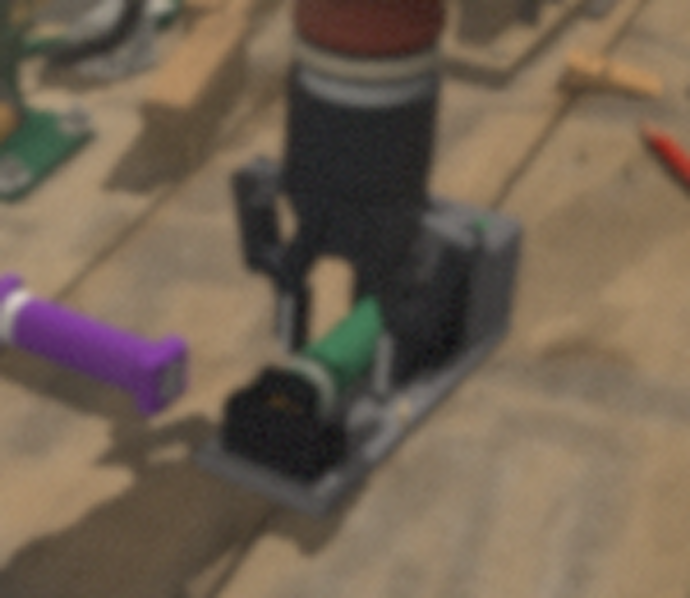

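The cell slid against the plate: button at (390,193), touching the brass. I'll retreat straight up and check.

{"op": "servo_tool", "data": {
  "delta_pos": [
    [0,-0.01,0],
    [0,-0.03,0],
    [0,-0.05,0],
    [0,-0.05,0],
    [-0.02,-0.05,0]
  ],
  "dr": [
    [0,0,0],
    [0,0,0],
    [0,0,0],
    [0,0,0],
    [0,0,0]
  ],
  "grip": [0.6,0.6,0.6,0.6,0.6]
}}

```text
t: 12.25
tool_pos: [0.5276, -0.0715, 0.2309]
tool_rot: [-1.128, 1.319, -1.317]
contact_force: [1.1, 0.1, -0.2]
opening: 0.0513
```

{"op": "servo_tool", "data": {
  "delta_pos": [
    [0,0,0],
    [0,0,0]
  ],
  "dr": [
    [0,0,0],
    [0,0,0]
  ],
  "grip": [0.6,0.6]
}}

```text
t: 12.5
tool_pos: [0.5301, -0.0715, 0.2377]
tool_rot: [-1.122, 1.308, -1.323]
contact_force: [-0.3, -0.3, 0.9]
opening: 0.0513
```

```bash
python3 - <<'E'
from h import *
print(pose()[0])
c=ctrl.camera_params('wrist')
a=ctrl.get_image('wrist')[:,:,::-1]
cv2.imwrite('pics/w13.png',cv2.resize(a,(800,600),interpolation=cv2.INTER_CUBIC))
b=ctrl.get_image('scene')[:,:,::-1];cv2.imwrite('pics/s13.png',cv2.resize(b[100:310,200:360],None,fx=2.8,fy=2.8,interpolation=cv2.INTER_CUBIC))
a=np.radians(YB);e=np.array([np.cos(a),np.sin(a),0])
for x,z in((65,17),(-65,17),(65,-17)): print(x,z,proj(None,B+e*x/1e3+[0,0,z/1e3],c)/.64)
E
```

```text
[ 0.53005572 -0.07149202  0.23772146]
65 17 [388.25114822 204.84452178]
-65 17 [388.74564612 389.95935798]
65 -17 [387.95940482 200.72663092]
```

View pics/w13.png

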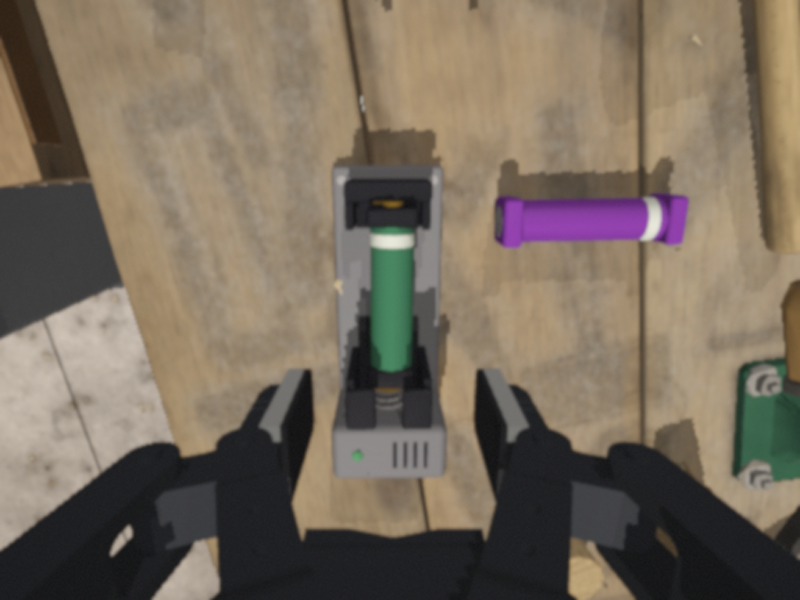

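View pics/s13.png

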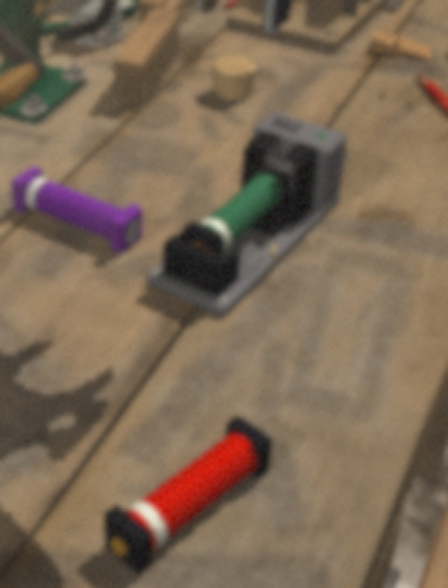

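The views show the cell between the cheeks with its button at the plate (392,203), the flat end under the hood at (389,378), and the red cell untouched. I'll do one height and level check by overlaying a seated-cell model.

```bash
python3 - <<'E'
from h import *
import cv2
out=[]
for cam,win,s in(('scene',(250,130,350,220),7),('wrist',(205,90,310,310),2.7)):
    I=ctrl.get_image(cam)[:,:,::-1];c=ctrl.camera_params(cam)
    cv2.imwrite(f'pics/{cam}_end.png',I)
    J=cv2.resize(I[win[1]:win[3],win[0]:win[2]],None,fx=s,fy=s,interpolation=cv2.INTER_CUBIC)
    a=np.radians(YB);ex=np.array([np.cos(a),np.sin(a),0]);ey=np.array([-ex[1],ex[0],0])
    P=lambda x,y,z:tuple(int(v) for v in (proj(None,B+(ex*x+ey*y+np.array([0,0,z]))/1e3,c)+.5-np.array(win[:2]))*s)
    for x in(65,50,-65):
        q=[P(x,y,z) for y,z in((-17,-17),(17,-17),(17,17),(-17,17),(-17,-17))]
        for u,v in zip(q,q[1:]): cv2.line(J,u,v,(0,255,255) if x>0 else (255,0,255),1)
    out.append(J)
print([o.shape for o in out])
C=np.zeros((630,990,3),np.uint8)
C[:out[0].shape[0],:700]=out[0]
C[:out[1].shape[0],705:705+out[1].shape[1]]=out[1][:, :285]
cv2.imwrite('pics/fin.png',cv2.resize(C,None,fx=.8,fy=.8))
o=ctrl.get_obs();print(o['t'])
i0=cv2.imread('pics/scene0.png').astype(int);i1=cv2.imread('pics/scene_end.png').astype(int)
f=lambda i:np.argwhere((i[:,:,2]>150)&(i[:,:,1]<60)&(i[:,:,0]<70)&(np.arange(512)[None]<320)&(np.arange(384)[:,None]>220)).mean(0)
print('red px',f(i0),f(i1))
E
```

```text
[(630, 700, 3), (594, 284, 3)]
12.7
red px [269.91100703 271.20140515] [270.00460829 271.36635945]
```

View pics/fin.png

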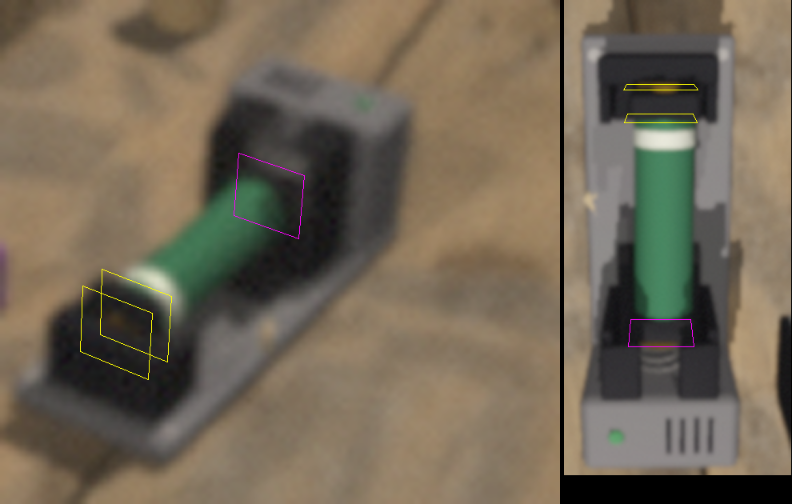

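```bash
python3 -c "
from station import ctrl
print(ctrl.finish_job())"
```

```text
the job is handed in; nothing more can be done
None
```

I loaded the green cell into the cradle and handed the job in at about 12.7 s of the 38 s allowed; no verdict is reported.

**What I did:** I picked up the green cell and carried it over the cradle, tilted 17° with the button end up. I slid the flat end under the hood and pushed the spring back about 16 mm, where the force read about 8 N. Then I tipped the button down behind the end wall, let go, and lifted the gripper clear. My first grip was too high on the sleeve, so I reopened and regripped lower.

**Last checks:**
- **Position:** the wrist view shows the button against the brass plate and the flat end on the compressed spring under the hood, with the cell centred between the cheeks. It matches the seated-cell outline to within a few millimetres.
- **Height and level:** I judged these from the overlay on a blurry scene picture, which showed nothing raised or tilted. I have no exact measurement.
- **Red cell:** it moved less than 0.2 pixel in the scene view, so it stayed where it was.
- **Robot:** the gripper is about 0.2 m above the bench and touches nothing.

**What disagreed:** the wrist camera's lengths came out about 5% short. The two cameras differed by up to a few millimetres along the bay. I relied on the spring force for the push depth instead.

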